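# Shut the contact grill and start it heating

### The job

Get the contact grill heating up for service: push its half-raised top plate all the way down without slamming it, then switch the grill on by pressing the raised end of the rocker switch fully down, then press the middle one of the three small keys, and last the large start key. Only push and press, lift nothing, do not press the two outer small keys, and leave the things standing around the grill where they are.

Things in the scene. Friction and masses are not known exactly. Their poses are not given: they have to be found in the camera images.
- grill: Stainless contact grill, fixed on the counter, 435 deep x 380 wide mm, about 190 high when shut. Origin at the counter, under the middle of the grill; x runs from its front (console, at x = -0.215), which is turned roughly towards the robot, to its back (hinge), y to its left, z up.
- console (a point): Point on the sloping console face at the front of the grill, at the middle small key. The face rises 0.444 rad (25.5 deg) towards the back: outward normal (-0.43, 0, 0.90) in the grill's frame. All controls lie in one row along the grill's y, from its left: rocker y = +0.130, small keys +0.057, +0.015, -0.027, start key -0.110. The dark strip behind is a display, not pressed.
- top_plate: The hinged top plate, with its handle. Origin at the middle of the handle; axes as the grill's when shut, so that the angle of its z from vertical is how far it is raised: starts at 0.36 to 0.56 rad, shut is under 0.03. The hinge is stiff and the plate stays where it is left; 5 to 10 N down on the handle moves it slowly. Not to be slammed (faster than 1.2 rad/s).
- handle (a point): Middle of the handle: centre of a black round sleeve, 24 mm in diameter, 150 long, along the grill's y, on a steel loop in front of the plate; free above. It swings about the hinge line, along the grill's y through (0.190, 0, 0.135) in the grill's frame, 0.283 m away, down and towards the front; when shut it is at (-0.090, 0, 0.175) in the grill's frame.
- rocker (a joint): White rocker switch in a black frame, the leftmost control, 26 x 43 mm, long side along the grill's y, with a shallow V-shaped top. rad: 0 = off (its right, -y, end stands up, its left end is level with the console), 0.4 = on (right end down, left end up). It stays where it is left; on means over 0.3. Pressing the raised end takes 3 to 5 N.
- rocker_raised_end (a point): Point on the top of the rocker's right half, 15 mm to the right of its pivot: the place to press. Off it stands 13 mm above the console face, fully on it is about 7 mm above it (it moves down 6 mm).
- key_left (a joint): Left small key (round, grey, 20 mm in diameter): 0 = out, 0.005 m = fully in; springs back. Not to be pressed.
- key_middle (a joint): Middle small key (round, grey, 20 mm in diameter, 42 mm between centres): 0 = out, 0.005 m = fully in; springs back when let go. It moves along the console's normal; fully in takes 5 N. It counts as pressed beyond 0.003.
- key_middle_top (a point): Centre of the top of the middle small key, 8 mm above the console face when out.
- key_right (a joint): Right small key, as the left one. Not to be pressed.
- key_start (a joint): Large start key, the rightmost control (round, grey, 34 mm in diameter): 0 = out, 0.005 m = fully in; springs back; fully in takes 5 N; counts as pressed beyond 0.003.
- key_start_top (a point): Centre of the top of the start key, 8 mm above the console face when out.
- shaker: Loose steel shaker beside the grill, 48 across, 90 high. Origin under its middle.
- mill: Loose dark wooden mill beside the grill, 56 across, 160 high. Origin under its middle.
- bottle: Loose white sauce bottle beside the grill, 56 across, 165 high. Origin under its middle.
- beaker: Loose steel beaker, open on top, to the right of the grill, 74 across, 85 high. Origin under its middle.
- tongs: Loose steel tongs lying on the counter in front of the console, at its left, 255 long, 24 high, 50 wide. Origin near their middle, at the counter; x along them.
- scraper: Loose spatula lying on the counter in front of the console, at its right, 240 long. Origin at the counter; x along it.

How it is judged:
On the way, in this order (a step that is already met when the one before it is completed fails the run):
1. the top plate is pushed down shut (under 0.03 rad) (angle between top_plate's own z axis and vertical below 0.03 rad), for 0.2 s.
2. the rocker is switched on (over 0.3 rad) (value of joint rocker above 0.3 rad), for 0.1 s.
3. the middle small key is pressed (over 3 mm) (value of joint key_middle above 0.003 m), for 0.1 s.
4. the start key is pressed (over 3 mm) (value of joint key_start above 0.003 m), for 0.1 s.
At the end, for the whole second after the job is handed in: The top plate is shut (under 0.03 rad), the rocker is on (over 0.3 rad), all keys have sprung back out, and every loose thing is within 30 mm of where it stood, the standing ones upright (within 0.3 rad) (angle between top_plate's own z axis and vertical below 0.03 rad and value of joint rocker above 0.3 rad and value of joint each of key_left, key_middle, key_right, key_start below 0.001 m and distance of each of shaker, mill, bottle, beaker, tongs, scraper from where it was at the start of the episode below 0.03 m and angle between each of shaker, mill, bottle, beaker's own z axis and vertical below 0.3 rad); the robot touches nothing.
It fails at once if an outer small key is pressed (over 2.5 mm) (value of joint any of key_left, key_right above 0.0025 m).
It fails at once if a control is worked too early: the rocker before the top plate is down, or a key before the rocker is on ((value of joint rocker above 0.3 rad and angle between top_plate's own z axis and vertical above 0.06 rad) or (value of joint any of key_middle, key_start above 0.003 m and value of joint rocker below 0.25 rad)).
It fails at once if the top plate is slammed (faster than 1.2 rad/s) (angular speed of top_plate above 1.2 rad/s).
It fails at once if the top plate is lifted (over 0.63 rad) (angle between top_plate's own z axis and vertical above 0.63 rad).
It fails at once if a loose thing is lifted (over 25 mm), pushed away (over 30 mm) or knocked over (height (world z) of any of shaker, mill, bottle, beaker, tongs, scraper above 0.025 m or not (distance of shaker from where it was at the start of the episode below 0.03 m) or not (distance of mill from where it was at the start of the episode below 0.03 m) or not (distance of bottle from where it was at the start of the episode below 0.03 m) or not (distance of beaker from where it was at the start of the episode below 0.03 m) or not (distance of tongs from where it was at the start of the episode below 0.03 m) or not (distance of scraper from where it was at the start of the episode below 0.03 m) or not (angle between shaker's own z axis and vertical below 0.3 rad) or not (angle between mill's own z axis and vertical below 0.3 rad) or not (angle between bottle's own z axis and vertical below 0.3 rad) or not (angle between beaker's own z axis and vertical below 0.3 rad)).
It also fails if it takes over 51 s, if anything falls off the work surface, if the arm or the gripper's body presses on something with over 40 N, if the wrist force passes 120 N, or if a joint passes its speed limit or range.

### The arm

A 7-joint arm with a two-finger parallel gripper is mounted at the origin on the work surface. World frame = base frame: x ahead of the robot, y to its left, z up, the work surface at z = 0. Lengths are in m, angles in rad, forces in N, time in s.
With the tool pointing down it reaches from about 0.35 to 0.775 m from the base axis. Payload 3.1 kg.
Tool frame: the origin (TCP) lies at the very end of the fingers, on their centre line; the grasp point (between the pads) lies 19 mm behind it; z points along the fingers, y is the direction in which the jaws open and shut (so a half turn about z gives the same grasp; the last joint's range is limited). The gripper opens to 85 mm and grips with 20 to 120 N. Pads are 22 mm wide; open, the fingers measure 114 mm over their backs; the gripper's body (76 mm by 85 mm) begins 54 mm behind the grasp point. The pads swing forward as they close: fully open they stand 13 mm farther back than shut.
Start: joints at [-1.285, 0.311, 0.014, 1.512, -0.004, 1.319, -0.027], TCP at [0.177, 0.521, 0.199] pointing down, gripper open.
Joint ranges: [-2.7, 2.7], [-0.3, 1.91], [-1.27, 1.3], [0.12, 2.57], [-1.44, 4.58], [0.2, 2.03], [-3.05, 3.05]. Speed limits (rad/s): [2.79, 2.79, 3.14, 3.14, 3.14, 3.14, 3.14].

### API

Orientations are given as a rotation vector (axis times angle).
In Python, from workcell import status, eyes, workorder gives the robot as it stands.
- The arm moves only by the tool play_rows, never from a script. Its argument "plan" is a list of rows, each a list of 4 numbers: the shift along the tool's x, y, z in m, then the turn about the tool's z in rad. A call has exactly 5 rows; each row is the pose to reach, as a shift and turn from the pose commanded when the call began, along the tool's axes at that moment; what a row does not reach only later rows make up. A row lasts 1/8 s, in which the tool goes at most 62.5 mm and 10.7 degrees, less where a joint would pass 70% of its speed; a pose out of reach is approached as far as the arm can. A call with a gripper value outside its range is refused whole. "gripper" is the closure, from 0 (fully open) to 1 (shut), set as the call begins (left out, the last holds). The fingers move at their own pace and stop on an object; the grip force is fixed at half the most. Time passes only in rows, so rows that repeat a pose let the fingers close, or fill a call up. It gives the time, the measured TCP pose, the force and the opening at its end, in the units of the state.
- status.get_obs(): the state, without advancing time (a new reading comes with each control period).
- eyes.read_camera(name): name is "scene" or "top" or "wrist"; returns a dict with "color" (400x640x3 uint8, red, green, blue), "z_map" (400x640 float32, m along the optical axis (not along the pixel's ray), 0 where there is no reading), "mtx" (3x3 intrinsics, pixels), "R" (3x3) and "t" (3): a world point X has camera coordinates R X + t. Camera axes: x right, y down, z forward; pixel columns grow to the right and rows downward; lengths in m; the calibration is good to about 2 mm. A picture is of the moment at which its call begins.
- workorder.hand_in(): hands the job in, once; it reports no verdict.
The state is a dict: "clock": time; "q": joint angles; "qd": joint speeds; "joint_efforts": joint torques, N m; "ee_pos": TCP position; "eef_rot": TCP orientation; "wrist_force": force on the tool from outside, world axes, zero at the start; "wrist_torque": the same for the moment, N m; "gripper_width": finger opening in m.
Only numpy, scipy, OpenCV 4.12 (cv2) and the standard library are available. Lean on these libraries where they do the work, as an engineer would, in place of code of your own. Each camera call takes 0.05 s, during which the arm holds its last target.

## Working session

There is one attempt and no reset: what is moved stays moved. The work goes in short steps, Python scripts to look and compute and a tool call to move; the robot and the scene stay as the last step left them, time stands still between calls to the robot, and variables do not carry over. Pictures are saved under pics/ and viewed, and the job is handed in when it is done.

Besides the shell and the picture viewer there is one more tool, called after "Call:" as name(argument=value, ...) on one line, values as JSON. play_rows: Moves the arm, as the interface text tells. Its arguments: {"type":"object","properties":{"plan":{"type":"array"},"gripper":{"type":"number"}},"required":["plan"]}

```bash
ls; mkdir -p pics
python3 - <<'E'
from workcell import status, eyes
import cv2,numpy as np
o=status.get_obs()
for k,v in o.items(): print(k,np.round(v,4))
for n in ["scene","top","wrist"]:
    c=eyes.read_camera(n); cv2.imwrite(f"pics/{n}0.png",c["color"][:,:,::-1]); np.savez(f"{n}0.npz",**c)
    print(n,c["mtx"].round(1).tolist(),(-c["R"].T@c["t"]).round(3),c["R"].round(3).tolist())
E
```

```text
pics
clock 0.0
q [-1.2847  0.3117  0.014   1.5131 -0.0044  1.3192 -0.0272]
qd [-0.0002  0.0002 -0.0018 -0.0004 -0.0008 -0.0019 -0.0012]
joint_efforts [-0.00000e+00 -3.79921e+01  1.46000e-01 -2.30588e+01  1.23000e-02
  1.38000e-02  0.00000e+00]
ee_pos [0.1768 0.5199 0.1981]
eef_rot [-0.5125 -3.0992  0.0037]
wrist_force [-0.0442 -0.5184 -0.3388]
wrist_torque [-0.0123  0.0186  0.0288]
gripper_width 0.0853
scene [[438.6, 0.0, 312.0], [0.0, 438.6, 208.4], [0.0, 0.0, 1.0]] [ 0.711 -0.61   1.226] [[0.961, 0.276, 0.01], [0.24, -0.82, -0.519], [-0.135, 0.502, -0.854]]
top [[396.4, 0.0, 318.2], [0.0, 396.4, 193.8], [0.0, 0.0, 1.0]] [0.387 0.055 1.284] [[-0.019, -1.0, 0.023], [-0.988, 0.016, -0.154], [0.154, -0.026, -0.988]]
wrist [[302.2, 0.0, 318.1], [0.0, 302.2, 199.7], [0.0, 0.0, 1.0]] [0.114 0.542 0.374] [[0.321, 0.947, -0.002], [0.914, -0.31, 0.26], [0.246, -0.086, -0.965]]
```

View pics/scene0.png

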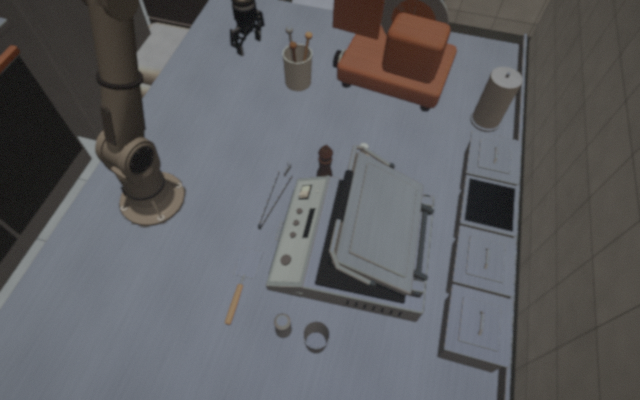

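View pics/top0.png

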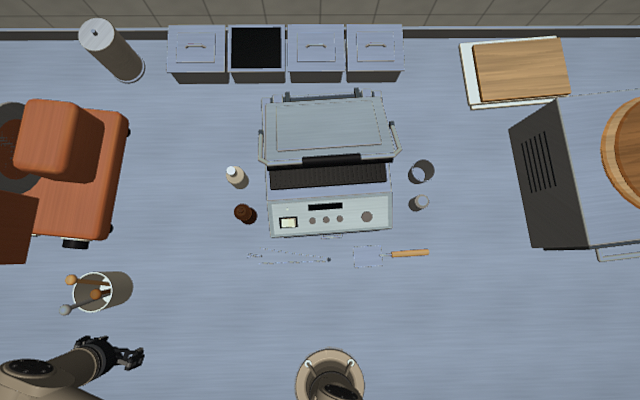

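View pics/wrist0.png

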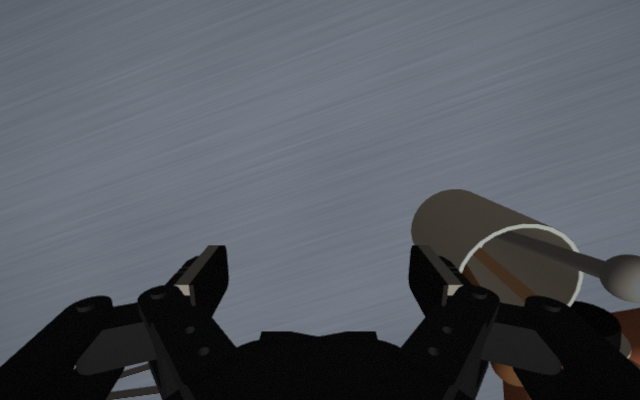

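The scene view shows the console at about (298,230) and the shaker and beaker at (283,324) and (316,338). In the top view the rocker is at about (288,223), the small keys at (312/326/340, 219), the start key at (367,216) and the handle sleeve at about (330,160). I'll take a closer look and measure.

```bash
cat > h.py <<'E'
import numpy as np,cv2
def load(n): return dict(np.load(n))
def pts(c):
    z=c["z_map"];h,w=z.shape;u,v=np.meshgrid(np.arange(w),np.arange(h));K=c["mtx"]
    P=np.stack([(u-K[0,2])/K[0,0]*z,(v-K[1,2])/K[1,1]*z,z],-1)
    X=(P-c["t"])@c["R"]; X[z==0]=np.nan; return X
def proj(c,X):
    p=np.atleast_2d(X)@c["R"].T+c["t"]; q=p@c["mtx"].T; return q[:,:2]/q[:,2:]
E
python3 - <<'E'
from h import *
c=load("top0.npz");X=pts(c)
im=c["color"][:,:,::-1]
cr=im[80:275,220:440]; cv2.imwrite("pics/topcrop.png",cv2.resize(cr,None,fx=3.6,fy=3,interpolation=cv2.INTER_CUBIC)[:600,:800])
for u,v in [(288,223),(312,220),(326,219),(340,218),(367,216),(330,160),(300,230),(380,225),(300,205),(300,212),(380,200),(234,175),(244,213),(418,172),(421,202),(290,257),(368,256),(410,253)]:
    print(u,v,X[v,u].round(4))
E
```

```text
288 223 [0.4864 0.1159 0.0837]
312 220 [0.4943 0.0432 0.0828]
326 219 [0.4966 0.0006 0.0827]
340 218 [ 0.4992 -0.0423  0.0797]
367 216 [ 0.5033 -0.1243  0.0853]
330 160 [ 0.625  -0.0027  0.309 ]
300 230 [0.466  0.0804 0.0619]
380 225 [ 0.4769 -0.167   0.0624]
300 205 [0.5389 0.0787 0.0972]
300 212 [0.5185 0.0791 0.0901]
380 200 [ 0.5497 -0.1633  0.1007]
234 175 [0.6253 0.27   0.1388]
244 213 [0.5119 0.2382 0.1487]
418 172 [ 0.654  -0.3109  0.0067]
421 202 [ 0.5431 -0.2911  0.0892]
290 257 [ 0.3845  0.1147 -0.0008]
368 256 [ 0.3828 -0.1348  0.0033]
410 253 [ 0.3897 -0.2667  0.0182]
```

View pics/topcrop.png

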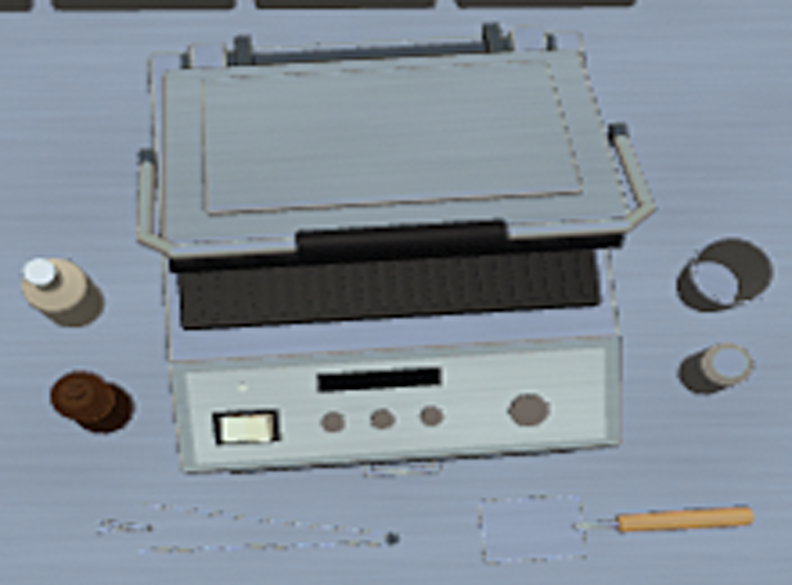

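Run:
```python
from h import *
c=load("top0.npz");X=pts(c);im=c["color"][:,:,::-1]
# console plane fit: light pixels in panel region
sel=[X[v,u] for (u0,u1,v0,v1) in [(350,358,207,226),(378,386,206,224),(279,300,209,213),(300,306,212,230)] for u in range(u0,u1) for v in range(v0,v1)]
S=np.array(sel);S=S[np.isfinite(S).all(1)]
for _ in range(4):
    m=np.median(S,0) if _==0 else S.mean(0)
    n=np.linalg.svd(S-m)[2][2]; n*=np.sign(n[2]); r=(S-m)@n; S=S[abs(r)<max(2*np.std(r),.001)]
print("plane n",n.round(3),"pt",m.round(4),"rms",np.std(r),len(S),"tilt",np.arccos(n[2]),"yaw",np.arctan2(-n[1],-n[0]))
def ray(u,v):
    d=c["R"].T@np.linalg.inv(c["mtx"])@[u,v,1]; return -c["R"].T@c["t"],d
def onplane(u,v,off):
    o,d=ray(u,v); return o+d*((m+n*off-o)@n)/(d@n)
g=cv2.cvtColor(c["color"],cv2.COLOR_RGB2GRAY);hsv=cv2.cvtColor(c["color"],cv2.COLOR_RGB2HSV)
print("gray panel",g[225,320],"key",g[219,326],c["color"][219,326],c["color"][225,320],c["color"][223,288])
mask=np.zeros_like(g);mask[210:228,304:380]=(g[210:228,304:380]<140)*255
N,l,st,ce=cv2.connectedComponentsWithStats(mask)
names=[]
for i in range(1,N):
    if st[i,4]>15: print("key?",ce[i].round(2),st[i],onplane(*ce[i],.008).round(4))
mk=np.zeros_like(g);mk[212:235,272:304]=(g[212:235,272:304]<80)*255
ys,xs=np.where(mk); print("rocker frame",xs.min(),xs.max(),ys.min(),ys.max(),onplane((xs.min()+xs.max())/2,(ys.min()+ys.max())/2,.004).round(4))
# handle
hx=[];mk=np.zeros_like(g);mk[138:172,296:372]=(g[138:172,296:372]<45)*255
big=cv2.resize(im[135:190,285:385],None,fx=8,fy=8,interpolation=cv2.INTER_NEAREST);cv2.imwrite("pics/handle.png",big[:600])
for u in range(306,360,6):
    print(u,[(v,X[v,u].round(3).tolist()) for v in range(154,167,2)])
```

```text
plane n [-0.437 -0.023  0.899] pt [ 0.5068 -0.0423  0.0797] rms 0.0018847940747715396 436 tilt 0.45330854879752086 yaw 0.05309063002893085
gray panel 185 key 106 [112 104  98] [175 189 190] [212 221 195]
key? [366.35 216.2 ] [361 211  12  11  95] [ 0.5028 -0.1224  0.0846]
key? [339.39 218.24] [337 215   6   7  33] [ 0.498  -0.0401  0.0844]
key? [312.11 220.35] [309 217   7   7  37] [0.4931 0.0429 0.0841]
key? [325.71 219.4 ] [323 216   7   7  35] [0.4952 0.0016 0.0841]
rocker frame 279 297 217 227 [0.4897 0.1161 0.0799]
306 [(154, [0.652, 0.058, 0.27]), (156, [0.637, 0.058, 0.306]), (158, [0.631, 0.058, 0.309]), (160, [0.626, 0.058, 0.31]), (162, [0.622, 0.058, 0.303]), (164, [0.617, 0.058, 0.304]), (166, [0.623, 0.058, 0.254])]
312 [(154, [0.651, 0.042, 0.271]), (156, [0.637, 0.042, 0.303]), (158, [0.631, 0.043, 0.31]), (160, [0.626, 0.043, 0.309]), (162, [0.621, 0.043, 0.305]), (164, [0.616, 0.043, 0.305]), (166, [0.624, 0.042, 0.247])]
318 [(154, [0.651, 0.026, 0.271]), (156, [0.637, 0.027, 0.303]), (158, [0.631, 0.027, 0.307]), (160, [0.625, 0.028, 0.312]), (162, [0.621, 0.028, 0
[... 677 characters left out ...]
22, 0.25]), (166, [0.652, -0.031, 0.12])]
342 [(154, [0.641, -0.034, 0.306]), (156, [0.634, -0.033, 0.311]), (158, [0.63, -0.033, 0.309]), (160, [0.625, -0.033, 0.306]), (162, [0.621, -0.034, 0.301]), (164, [0.628, -0.038, 0.251]), (166, [0.652, -0.05, 0.119])]
348 [(154, [0.64, -0.049, 0.309]), (156, [0.635, -0.048, 0.31]), (158, [0.629, -0.048, 0.311]), (160, [0.625, -0.048, 0.307]), (162, [0.622, -0.049, 0.296]), (164, [0.628, -0.054, 0.247]), (166, [0.651, -0.067, 0.123])]
354 [(154, [0.64, -0.064, 0.308]), (156, [0.634, -0.064, 0.311]), (158, [0.629, -0.064, 0.309]), (160, [0.626, -0.064, 0.301]), (162, [0.633, -0.07, 0.25]), (164, [0.629, -0.071, 0.244]), (166, [0.651, -0.086, 0.121])]
```

View pics/handle.png

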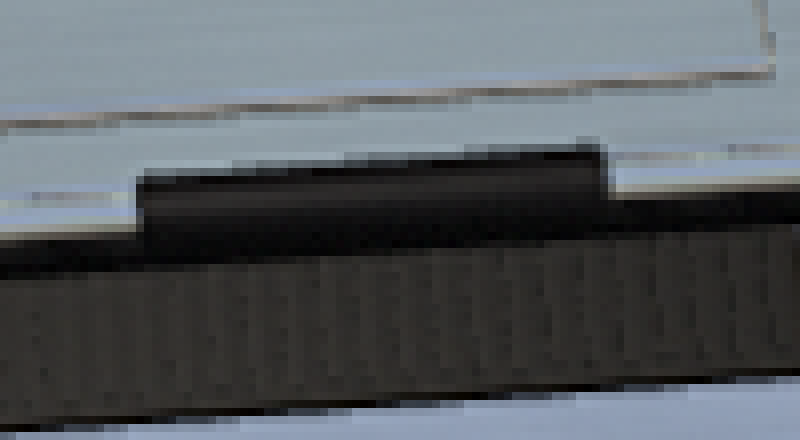

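The fit agrees with what's given: plane tilt 0.453 against 0.444, key spacing 41.5 mm against 42. The handle centre at about (0.628,-0.007,0.298) puts the plate at about 0.47 rad. Grill yaw is about 0.057. Next I raise the tool, shut the fingers and turn.

Call:
play_rows(plan=[[0,0,-0.06,0],[0,0,-0.12,0],[-0.03,-0.02,-0.18,-0.12],[-0.08,-0.05,-0.2,-0.25],[-0.13,-0.08,-0.2,-0.385]], gripper=1)

```text
clock: 0.78
ee_pos: [0.2752, 0.4035, 0.4013]
eef_rot: [-0.1, 3.137, 0.006]
wrist_force: [0.0, 0.3, 0.2]
gripper_width: -0.0001
```

Call:
play_rows(plan=[[-0.03,-0.05,0,0],[-0.065,-0.1,0,0],[-0.1,-0.15,0,0],[-0.135,-0.2,0,0],[-0.17,-0.25,0,0]])

```text
clock: 1.4
ee_pos: [0.4588, 0.1621, 0.3991]
eef_rot: [0.091, -3.14, -0.001]
wrist_force: [0.7, 1.4, -0.0]
gripper_width: -0.0
```

Call:
play_rows(plan=[[-0.035,-0.045,0,0],[-0.075,-0.09,0,0],[-0.11,-0.13,0,0],[-0.14,-0.16,0.01,0],[-0.16,-0.18,0.03,0]])

```text
clock: 2.02
ee_pos: [0.6296, -0.0092, 0.3683]
eef_rot: [-0.086, 3.14, -0.002]
wrist_force: [-0.4, 0.5, -0.4]
gripper_width: 0.0004
```

Run:
```python
from workcell import status, eyes
import cv2,numpy as np
o=status.get_obs();print(o["ee_pos"],o["eef_rot"],o["wrist_force"],o["q"])
for n in ["top","wrist"]:
    c=eyes.read_camera(n); cv2.imwrite(f"pics/{n}1.png",c["color"][:,:,::-1]); np.savez(f"{n}1.npz",**c)
```

```text
[ 0.62957288 -0.00922104  0.36830166] [-8.62029539e-02  3.14014726e+00 -2.04942719e-03] [-0.37216386  0.50955446 -0.39116296] [-0.2328367   0.50623367  0.44829386  0.85655014 -0.21707896  1.81552271
  1.73751688]
```

View pics/wrist1.png

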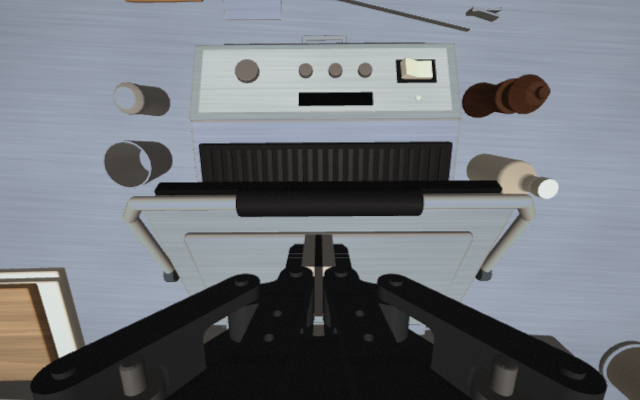

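Run:
```python
from h import *
c=load("wrist1.npz");X=pts(c);g=cv2.cvtColor(c["color"],cv2.COLOR_RGB2GRAY)
print("tcp px",proj(c,[0.6296,-.0092,.3683]),"handle px",proj(c,[.628,-.007,.298]), "cam",(-c["R"].T@c["t"]).round(3))
for u in (250,330,410): print(u,[(v,X[v,u].round(3).tolist()) for v in range(190,220,4)])
col=g[185:225,330];print(col)
# console
sel=[X[v,u] for (u0,u1,v0,v1) in [(205,230,55,110),(265,292,55,110),(378,390,55,110)] for u in range(u0,u1) for v in range(v0,v1)]
S=np.array(sel);S=S[np.isfinite(S).all(1)]
for _ in range(4):
    m=S.mean(0);n=np.linalg.svd(S-m)[2][2]; n*=np.sign(n[2]); r=(S-m)@n; S=S[abs(r)<2*np.std(r)]
print("n",n.round(3),m.round(4),np.std(r),"tilt",np.arccos(n[2]))
o=-c["R"].T@c["t"]
def onplane(u,v,off):
    d=c["R"].T@np.linalg.inv(c["mtx"])@[u,v,1]; return o+d*((m+n*off-o)@n)/(d@n)
mask=np.zeros_like(g);mask[50:90,225:385]=(g[50:90,225:385]<135)*255
N,l,st,ce=cv2.connectedComponentsWithStats(mask)
for i in range(1,N):
    if st[i,4]>30: print(ce[i].round(1),st[i],onplane(*ce[i],.008).round(4))
mk=np.zeros_like(g);mk[45:92,390:446]=(g[45:92,390:446]<70)*255
ys,xs=np.where(mk);print("rocker",xs.min(),xs.max(),ys.min(),ys.max(),onplane((xs.min()+xs.max())/2,(ys.min()+ys.max())/2,.002).round(4))
cv2.imwrite("pics/rock1.png",cv2.resize(c["color"][40:100,380:460,::-1],None,fx=8,fy=8,interpolation=cv2.INTER_CUBIC))
```

```text
tcp px [[322.989379   231.83101352]] handle px [[324.76966838 199.73859987]] cam [ 0.565 -0.015  0.539]
250 [(190, [0.622, -0.068, 0.301]), (194, [0.624, -0.067, 0.307]), (198, [0.627, -0.066, 0.309]), (202, [0.629, -0.066, 0.311]), (206, [0.633, -0.066, 0.311]), (210, [0.636, -0.066, 0.31]), (214, [0.641, -0.067, 0.307]), (218, [0.656, -0.075, 0.271])]
330 [(190, [0.618, -0.003, 0.303]), (194, [0.621, -0.003, 0.307]), (198, [0.624, -0.003, 0.309]), (202, [0.627, -0.003, 0.309]), (206, [0.63, -0.003, 0.311]), (210, [0.633, -0.003, 0.309]), (214, [0.637, -0.002, 0.307]), (218, [0.652, -0.0, 0.271])]
410 [(190, [0.615, 0.06, 0.304]), (194, [0.618, 0.06, 0.306]), (198, [0.62, 0.06, 0.308]), (202, [0.623, 0.06, 0.309]), (206, [0.626, 0.06, 0.311]), (210, [0.63, 0.061, 0.31]), (214, [0.634, 0.062, 0.306]), (218, [0.648, 0.074, 0.271])]
[ 10  13  10  11   9  13  17  17  17  17  23  22  23  23  28  26  30  34
  35  36  37  37  35  33  30  28  28  25  22  22  23 113 154 162 159 158
 163 163 160 161]
n [-0.43  -0.025  0.902] [ 0.5155 -0.0823  0.0832] 0.0006058806109540629 tilt 0.44552804040495814
[246.7  70.9] [235  59  24  24 446] [ 0.5034 -0.1197  0.0853]
[305.2  70.4] [299  63  14  15 161] [ 0.4986 -0.038   0.0853]
[334.9  70.3] [328  63  14  15 163] [0.4964 0.0035 0.0853]
[364.6  69.9] [358  63  14  15 165] [0.4938 0.0448 0.0853]
rocker 396 435 60 82 [0.4907 0.1176 0.0791]
```

View pics/rock1.png

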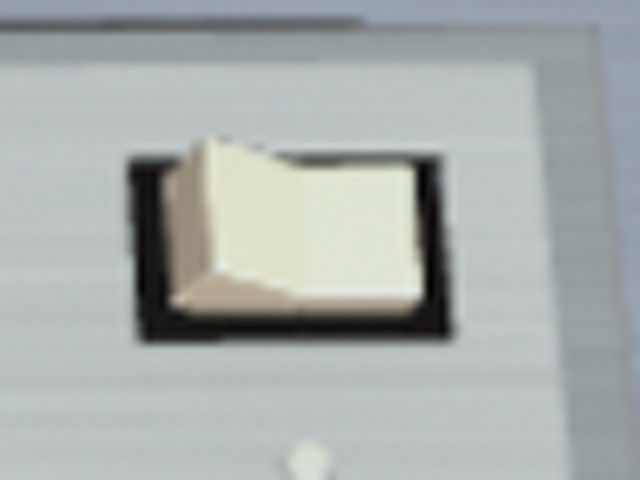

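Call:
play_rows(plan=[[0,0,0.02,0],[0,0,0.038,0],[0,0,0.05,0],[0,0,0.056,0],[0.001,0,0.06,0]])

```text
clock: 2.75
ee_pos: [0.6272, -0.0066, 0.3095]
eef_rot: [-0.091, 3.14, 0.0]
wrist_force: [-0.5, -0.0, 0.1]
gripper_width: -0.0
```

Call:
play_rows(plan=[[0.002,0,0.004,0],[0.005,0,0.009,0],[0.008,0,0.014,0],[0.011,0,0.019,0],[0.014,0,0.024,0]])

```text
clock: 3.38
ee_pos: [0.6129, -0.0078, 0.2849]
eef_rot: [-0.09, 3.14, 0.0]
wrist_force: [0.3, 0.4, -0.7]
gripper_width: -0.0001
```

Call:
play_rows(plan=[[0.003,0,0.006,0],[0.006,0,0.012,0],[0.009,0,0.018,0],[0.012,0,0.025,0],[0.014,0,0.031,0]])

```text
clock: 4.0
ee_pos: [0.5989, -0.0085, 0.2537]
eef_rot: [0.09, -3.14, -0.0]
wrist_force: [-0.7, -0.1, 0.0]
gripper_width: -0.0002
```

Run:
```python
from workcell import status, eyes
import cv2,numpy as np
o=status.get_obs();print(o["ee_pos"],o["wrist_force"])
for n in ["top","wrist"]:
    c=eyes.read_camera(n); cv2.imwrite(f"pics/{n}2.png",c["color"][:,:,::-1]); np.savez(f"{n}2.npz",**c)
    if n=="wrist":
        from h import pts
        X=pts(c)
        for u in (250,410): print(u,[(v,X[v,u].round(3).tolist()) for v in range(190,260,4)])
```

```text
[ 0.59888792 -0.00850724  0.25366846] [-0.71318671 -0.06471303  0.03229652]
250 [(190, [0.608, -0.079, 0.12]), (194, [0.613, -0.079, 0.12]), (198, [0.617, -0.079, 0.12]), (202, [0.621, -0.079, 0.121]), (206, [0.626, -0.079, 0.12]), (210, [0.63, -0.079, 0.12]), (214, [0.635, -0.079, 0.121]), (218, [0.639, -0.079, 0.121]), (222, [0.643, -0.079, 0.121]), (226, [0.648, -0.079, 0.121]), (230, [0.653, -0.079, 0.12]), (234, [0.658, -0.079, 0.12]), (238, [0.662, -0.079, 0.12]), (242, [0.667, -0.079, 0.12]), (246, [0.672, -0.079, 0.121]), (250, [0.677, -0.079, 0.12]), (254, [0.681, -0.079, 0.12]), (258, [0.626, -0.053, 0.24])]
410 [(190, [0.598, 0.088, 0.122]), (194, [0.603, 0.089, 0.12]), (198, [0.607, 0.089, 0.121]), (202, [0.612, 0.09, 0.121]), (206, [0.617, 0.091, 0.119]), (210, [0.621, 0.092, 0.118]), (214, [0.626, 0.093, 0.117]), (218, [0.63, 0.093, 0.118]), (222, [0.635, 0.094, 0.117]), (226, [0.639, 0.095, 0.118]), (230, [0.644, 0.095, 0.118]), (234, [0.649, 0.096, 0.118]), (238, [0.653, 0.097, 0.117]), (242, [0.658, 0.097, 0.117]), (246, [0.662, 0.098, 0.118]), (250, [0.667, 0.098, 0.118]), (254, [0.672, 0.099, 0.119]), (258, [0.62, 0.055, 0.241])]
```

View pics/wrist2.png

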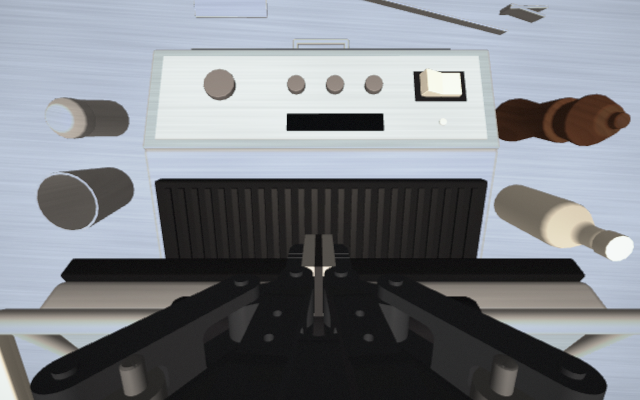

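Run:
```python
from h import *
for f in("top2.npz","wrist2.npz"):
    c=load(f);X=pts(c)
    if f[0]=="t":
        for u in (310,318,352): print(u,[(v,X[v,u].round(3).tolist()) for v in range(150,176,2)])
        cv2.imwrite("pics/topc2.png",cv2.resize(c["color"][120:220,240:430,::-1],None,fx=4,fy=4,interpolation=cv2.INTER_CUBIC))
    else:
        for u in (20,620): print(u,[(v,X[v,u].round(3).tolist()) for v in range(300,345,4)])
c=load("scene0.npz")
```

```text
310 [(150, [0.664, 0.047, 0.264]), (152, [0.657, 0.047, 0.27]), (154, [0.651, 0.047, 0.272]), (156, [0.638, 0.048, 0.303]), (158, [0.631, 0.048, 0.31]), (160, [0.625, 0.048, 0.314]), (162, [0.604, 0.048, 0.379]), (164, [0.599, 0.048, 0.377]), (166, [0.594, 0.049, 0.38]), (168, [0.589, 0.049, 0.379]), (170, [0.585, 0.049, 0.376]), (172, [0.635, 0.047, 0.119]), (174, [0.629, 0.047, 0.119])]
318 [(150, [0.663, 0.026, 0.265]), (152, [0.657, 0.026, 0.268]), (154, [0.65, 0.026, 0.276]), (156, [0.541, 0.038, 0.681]), (158, [0.538, 0.038, 0.679]), (160, [0.535, 0.038, 0.678]), (162, [0.533, 0.038, 0.676]), (164, [0.531, 0.038, 0.669]), (166, [0.528, 0.038, 0.667]), (168, [0.524, 0.038, 0.67]), (170, [0.521, 0.038, 0.67]), (172, [0.518, 0.038, 0.671]), (174, [0.514, 0.038, 0.673])]
352 [(150, [0.547, -0.014, 0.693]), (152, [0.544, -0.014, 0.693]), (154, [0.54, -0.014, 0.696]), (156, [0.537, -0.014, 0.695]), (158, [0.533, -0.014, 0.696]), (160, [0.531, -0.014, 0.694]), (162, [0.527, -0.013, 0.696]), (164, [0.524, -0.013, 0.696]), (166, [0.521, -0.013, 0.696]), (168, [0.518, -0.013, 0.697]), (170, [0.515, -0.013, 0.695]), (172, [0.511, -0.013, 0.697]), (174, [0.509, -0.013, 0.695])]
20 [(300, [0.84, -0.473, 0.002]), (304, [0.849, -0.477, -0.0]), (308, [0.856, -0.477, 0.001]), (312, [0.633, -0.153, 0.299]), (316, [0.633, -0.15, 0.302]), (320, [0.634, -0.15, 0.303]), (324, [0.636, -0.15, 0.303]), (328, [0.638, -0.15, 0.304]), (332, [0.639, -0.149, 0.305]), (336, [0.669, -0.184, 0.274]), (340, [0.918, -0.489, 0.001]), (344, [0.926, -0.491, 0.001])]
620 [(300, [0.785, 0.487, 0.002]), (304, [0.793, 0.493, -0.0]), (308, [0.616, 0.145, 0.296]), (312, [0.615, 0.14, 0.3]), (316, [0.617, 0.14, 0.301]), (320, [0.617, 0.138, 0.303]), (324, [0.619, 0.138, 0.304]), (328, [0.62, 0.137, 0.305]), (332, [0.624, 0.14, 0.303]), (336, [0.65, 0.179, 0.272]), (340, [0.655, 0.184, 0.269]), (344, [0.867, 0.514, 0.002])]
```

View pics/topc2.png

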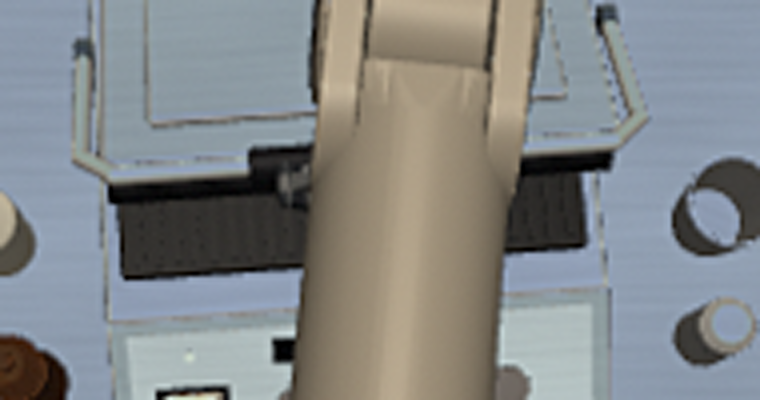

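The plate hasn't moved: the loop tube is still at z≈0.305. The tip came down in front of the sleeve and slid past it. I'll raise, move further back and press again.

Call:
play_rows(plan=[[0,0,-0.03,0],[0,0,-0.06,0],[0,0,-0.08,0],[-0.02,0,-0.08,0],[-0.04,0,-0.08,0]])

```text
clock: 4.72
ee_pos: [0.64, -0.0061, 0.3352]
eef_rot: [-0.09, 3.138, 0.0]
wrist_force: [0.0, -0.9, -0.2]
gripper_width: 0.0001
```

Call:
play_rows(plan=[[0,0,0.006,0],[0,0,0.012,0],[0,0,0.018,0],[0,0,0.022,0],[0.001,0,0.026,0]])

```text
clock: 5.35
ee_pos: [0.6379, -0.0062, 0.3081]
eef_rot: [-0.09, 3.14, 0.0]
wrist_force: [0.3, -0.2, 0.6]
gripper_width: 0.0
```

Call:
play_rows(plan=[[0,0,0.002,0],[0,0,0.004,0],[0.001,0,0.006,0],[0.001,0,0.007,0],[0.002,0,0.008,0]])

```text
clock: 5.98
ee_pos: [0.6362, -0.0065, 0.3001]
eef_rot: [-0.09, 3.14, -0.0]
wrist_force: [0.0, -0.5, 0.1]
gripper_width: -0.0003
```

Run:
```python
from workcell import status, eyes
import cv2,numpy as np
from h import *
for n in ["scene","wrist"]:
    c=eyes.read_camera(n); np.savez(f"{n}3.npz",**c)
    X=pts(c)
    if n=="wrist":
        for u in (260,400): print(u,[(v,X[v,u].round(3).tolist()) for v in range(210,270,4)])
        cv2.imwrite(f"pics/{n}3.png",c["color"][:,:,::-1])
        print(proj(c,status.get_obs()["ee_pos"]))
    else: cv2.imwrite(f"pics/{n}3.png",cv2.resize(c["color"][80:280,280:480,::-1],None,fx=3,fy=3,interpolation=cv2.INTER_CUBIC))
```

```text
260 [(210, [0.623, -0.041, 0.307]), (214, [0.625, -0.041, 0.308]), (218, [0.628, -0.04, 0.309]), (222, [0.63, -0.04, 0.31]), (226, [0.632, -0.04, 0.31]), (230, [0.635, -0.04, 0.309]), (234, [0.638, -0.04, 0.309]), (238, [0.656, -0.047, 0.27]), (242, [0.66, -0.048, 0.268]), (246, [0.665, -0.048, 0.266]), (250, [0.669, -0.048, 0.264]), (254, [0.672, -0.048, 0.265]), (258, [0.674, -0.048, 0.268]), (262, [0.675, -0.047, 0.271]), (266, [0.679, -0.047, 0.27])]
400 [(210, [0.619, 0.041, 0.307]), (214, [0.621, 0.04, 0.309]), (218, [0.623, 0.041, 0.31]), (222, [0.625, 0.041, 0.31]), (226, [0.628, 0.041, 0.31]), (230, [0.63, 0.041, 0.31]), (234, [0.633, 0.042, 0.309]), (238, [0.65, 0.054, 0.271]), (242, [0.655, 0.056, 0.268]), (246, [0.658, 0.056, 0.267]), (250, [0.663, 0.058, 0.264]), (254, [0.665, 0.058, 0.266]), (258, [0.667, 0.057, 0.269]), (262, [0.669, 0.057, 0.271]), (266, [0.673, 0.057, 0.27])]
[[317.62478079 229.38143187]]
```

View pics/wrist3.png

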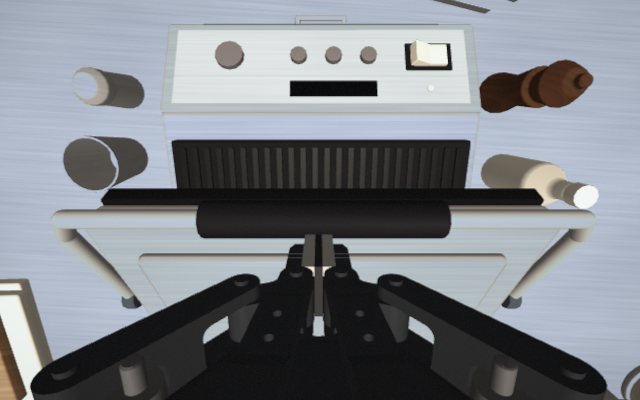

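View pics/scene3.png

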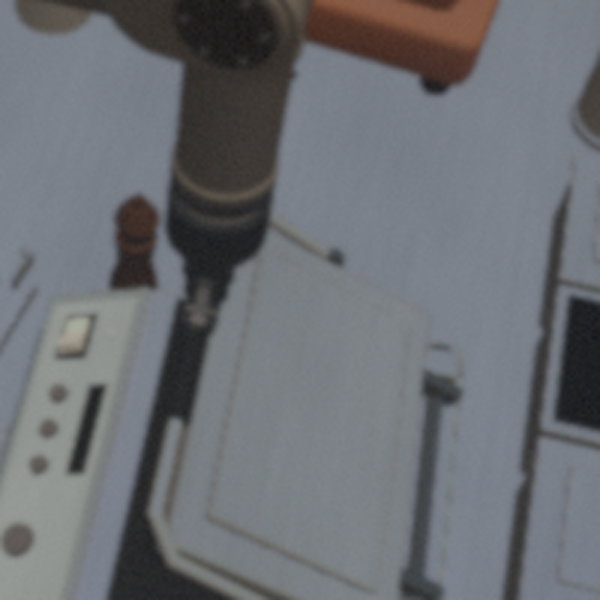

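Run:
```python
from h import *
c=load("wrist3.npz");X=pts(c)
for u in (300,310,328,340): print(u,[(v,X[v,u].round(3).tolist()) for v in range(226,275,4)])
cv2.imwrite("pics/tip3.png",cv2.resize(c["color"][200:340,240:400,::-1],None,fx=4,fy=4,interpolation=cv2.INTER_CUBIC))
```

```text
300 [(226, [0.631, -0.017, 0.311]), (230, [0.634, -0.017, 0.309]), (234, [0.637, -0.017, 0.308]), (238, [0.654, -0.018, 0.271]), (242, [0.659, -0.018, 0.268]), (246, [0.629, -0.015, 0.343]), (250, [0.629, -0.015, 0.347]), (254, [0.629, -0.015, 0.352]), (258, [0.629, -0.014, 0.356]), (262, [0.628, -0.014, 0.36]), (266, [0.624, -0.014, 0.372]), (270, [0.622, -0.013, 0.379]), (274, [0.623, -0.013, 0.379])]
310 [(226, [0.63, -0.011, 0.311]), (230, [0.633, -0.011, 0.311]), (234, [0.624, -0.011, 0.338]), (238, [0.625, -0.011, 0.342]), (242, [0.625, -0.011, 0.347]), (246, [0.625, -0.01, 0.352]), (250, [0.624, -0.01, 0.357]), (254, [0.624, -0.01, 0.36]), (258, [0.624, -0.01, 0.364]), (262, [0.625, -0.01, 0.367]), (266, [0.625, -0.01, 0.37]), (270, [0.624, -0.01, 0.375]), (274, [0.624, -0.01, 0.378])]
328 [(226, [0.63, -0.001, 0.311]), (230, [0.632, -0.001, 0.31]), (234, [0.624, -0.002, 0.338]), (238, [0.624, -0.002, 0.342]), (242, [0.624, -0.002, 0.347]), (246, [0.624, -0.002, 0.351]), (250, [0.624, -0.003, 0.356]), (254, [0.624, -0.003, 0.36]), (258, [0.624, -0.003, 0.364]), (262, [0.624, -0.003, 0.368]), (266, [0.624, -0.003, 0.371]), (270, [0.624, -0.003, 0.375]), (274, [0.623, -0.003, 0.379])]
340 [(226, [0.629, 0.006, 0.311]), (230, [0.632, 0.006, 0.311]), (234, [0.635, 0.007, 0.309]), (238, [0.653, 0.011, 0.27]), (242, [0.657, 0.011, 0.268]), (246, [0.628, 0.004, 0.343]), (250, [0.628, 0.003, 0.347]), (254, [0.628, 0.003, 0.352]), (258, [0.628, 0.003, 0.356]), (262, [0.628, 0.003, 0.36]), (266, [0.623, 0.001, 0.373]), (270, [0.621, 0.001, 0.379]), (274, [0.622, 0.001, 0.38])]
```

View pics/tip3.png

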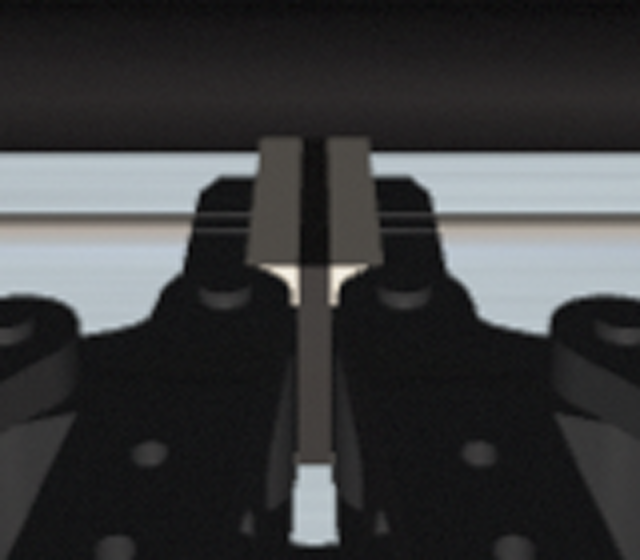

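Run:
```python
from h import *
for f,us in(("wrist0.npz",(200,215,225,415,430,440)),("wrist1.npz",(310,328)),("wrist2.npz",(310,328))):
    c=load(f);X=pts(c); print(f,"cam",(-c["R"].T@c["t"]).round(4))
    for u in us: print(u,[(v,X[v,u].round(3).tolist()) for v in range(232,300,6)])
```

```text
wrist0.npz cam [0.1142 0.5418 0.3738]
200 [(232, [0.201, 0.348, 0.002]), (238, [0.208, 0.344, 0.002]), (244, [0.216, 0.34, 0.001]), (250, [0.224, 0.337, 0.001]), (256, [0.15, 0.478, 0.26]), (262, [0.151, 0.48, 0.265]), (268, [0.151, 0.482, 0.271]), (274, [0.153, 0.483, 0.274]), (280, [0.154, 0.483, 0.277]), (286, [0.156, 0.483, 0.277]), (292, [0.158, 0.482, 0.277]), (298, [0.16, 0.481, 0.278])]
215 [(232, [0.207, 0.366, 0.001]), (238, [0.215, 0.362, 0.0]), (244, [0.223, 0.359, 0.0]), (250, [nan, nan, nan]), (256, [0.152, 0.484, 0.26]), (262, [0.154, 0.483, 0.261]), (268, [0.157, 0.483, 0.262]), (274, [0.159, 0.482, 0.262]), (280, [0.162, 0.48, 0.262]), (286, [0.163, 0.48, 0.263]), (292, [0.166, 0.479, 0.263]), (298, [0.169, 0.478, 0.263])]
225 [(232, [0.211, 0.379, 0.001]), (238, [0.22, 0.375, 0.0]), (244, [0.227, 0.371, 0.0]), (250, [0.156, 0.482, 0.246]), (256, [0.158, 0.482, 0.247]), (262, [0.16, 0.481, 0.248]), (268, [0.163, 0.48, 0.248]), (274, [0.165, 0.479, 0.25]), (280, [0.168, 0.478, 0.25]), (286, [0.171, 0.477, 0.25]), (292, [0.173, 0.477, 0.252]), (298, [0.303, 0.339, 0.0]
[... 1955 characters left out ...]
.587, -0.013, 0.295]), (244, [0.587, -0.013, 0.302]), (250, [0.587, -0.012, 0.309]), (256, [0.587, -0.012, 0.314]), (262, [0.587, -0.012, 0.32]), (268, [0.588, -0.012, 0.323]), (274, [0.586, -0.012, 0.331]), (280, [0.586, -0.012, 0.335]), (286, [0.586, -0.012, 0.34]), (292, [0.588, -0.012, 0.34]), (298, [0.59, -0.011, 0.34])]
328 [(232, [0.65, 0.006, 0.121]), (238, [0.586, -0.004, 0.296]), (244, [0.586, -0.004, 0.303]), (250, [0.587, -0.005, 0.309]), (256, [0.586, -0.005, 0.315]), (262, [0.587, -0.005, 0.32]), (268, [0.586, -0.005, 0.327]), (274, [0.585, -0.005, 0.332]), (280, [0.585, -0.006, 0.336]), (286, [0.586, -0.006, 0.34]), (292, [0.586, -0.006, 0.343]), (298, [0.587, -0.006, 0.344])]
```

The wrist picture explains the missing force. The visible finger end is at z≈0.336 while the reported TCP is at 0.300, so the real tips sit about 36 mm short of the stated TCP. The open view at the start agrees (48 mm = 36 + 13). I'll find the contact by force to confirm it.

Call:
play_rows(plan=[[0.002,0,0.006,0],[0.003,0,0.012,0],[0.003,0,0.016,0],[0.003,0,0.019,0],[0.003,0,0.021,0]])

```text
clock: 6.7
ee_pos: [0.6331, -0.0066, 0.279]
eef_rot: [0.09, -3.14, 0.0]
wrist_force: [-0.5, 1.0, -0.9]
gripper_width: -0.0
```

Call:
play_rows(plan=[[0,0,0.001,0],[0,0,0.002,0],[0,0,0.003,0],[0,0,0.004,0],[0,0,0.005,0]])

```text
clock: 7.32
ee_pos: [0.6329, -0.0066, 0.277]
eef_rot: [-0.09, 3.138, 0.001]
wrist_force: [-4.0, -0.4, 10.0]
gripper_width: 0.0004
```

Contact at reported TCP z≈0.277 with 10 N, so the tip offset is about 34 mm. Now I follow the arc down.

Call:
play_rows(plan=[[0.003,0,0.005,0],[0.006,0,0.01,0],[0.01,0,0.016,0],[0.013,0,0.022,0],[0.016,0,0.027,0]])

```text
clock: 7.95
ee_pos: [0.6148, -0.0076, 0.2499]
eef_rot: [0.09, -3.138, -0.002]
wrist_force: [-8.7, 0.3, 12.6]
gripper_width: 0.0003
```

Call:
play_rows(plan=[[0.002,0,0.005,0],[0.005,0,0.01,0],[0.007,0,0.015,0],[0.01,0,0.02,0],[0.012,0,0.025,0]])

```text
clock: 8.57
ee_pos: [0.6031, -0.0085, 0.2242]
eef_rot: [0.089, -3.138, -0.001]
wrist_force: [-6.7, 0.7, 9.5]
gripper_width: 0.0001
```

Call:
play_rows(plan=[[0.002,0,0.005,0],[0.004,0,0.01,0],[0.006,0,0.015,0],[0.008,0,0.021,0],[0.01,0,0.027,0]])

```text
clock: 9.2
ee_pos: [0.593, -0.0091, 0.1965]
eef_rot: [0.089, -3.137, -0.001]
wrist_force: [-5.9, 0.6, 8.3]
gripper_width: 0.0001
```

Call:
play_rows(plan=[[0.0015,0,0.005,0],[0.003,0,0.01,0],[0.0045,0,0.016,0],[0.006,0,0.022,0],[0.007,0,0.027,0]])

```text
clock: 9.82
ee_pos: [0.5864, -0.0096, 0.169]
eef_rot: [0.089, -3.137, -0.0]
wrist_force: [-5.6, 0.5, 7.1]
gripper_width: 0.0
```

Call:
play_rows(plan=[[0.0005,0,0.003,0],[0.001,0,0.006,0],[0.0015,0,0.009,0],[0.002,0,0.012,0],[0.0025,0,0.015,0]])

```text
clock: 10.45
ee_pos: [0.5842, -0.0097, 0.1547]
eef_rot: [0.089, -3.138, -0.001]
wrist_force: [-7.1, 0.3, 18.6]
gripper_width: -0.0002
```

Force rises to 18.6 N at z 0.1547, which is the stop. One small extra press, then lift off and check.

Call:
play_rows(plan=[[0,0,0.001,0],[0,0,0.002,0],[0,0,0.002,0],[0,0,0.002,0],[0,0,0.002,0]])

```text
clock: 11.08
ee_pos: [0.5842, -0.0097, 0.1547]
eef_rot: [0.089, -3.139, -0.002]
wrist_force: [-8.6, 0.2, 17.0]
gripper_width: 0.0001
```

Call:
play_rows(plan=[[0,0,-0.01,0],[0,0,-0.03,0],[0.02,0,-0.05,0],[0.05,0,-0.05,0],[0.08,0,-0.05,0]])

```text
clock: 11.7
ee_pos: [0.5056, -0.014, 0.2014]
eef_rot: [-0.09, 3.139, -0.001]
wrist_force: [-0.1, -0.7, -0.1]
gripper_width: -0.0
```

Run:
```python
from workcell import status, eyes
import cv2,numpy as np
from h import *
c=eyes.read_camera("wrist"); np.savez("wrist4.npz",**c); X=pts(c);o=status.get_obs();print(o["ee_pos"],o["eef_rot"],o["wrist_force"])
cv2.imwrite("pics/wrist4.png",c["color"][:,:,::-1])
t=eyes.read_camera("top"); np.savez("top4.npz",**t); XT=pts(t); cv2.imwrite("pics/top4.png",t["color"][:,:,::-1])
for u in (305,312,318): print(u,[(v,XT[v,u].round(3).tolist()) for v in range(170,196,3)])
```

```text
[ 0.50091022 -0.01448509  0.20102288] [ 8.79907320e-02 -3.13578414e+00 -1.89212317e-03] [-5.16732188  1.07393649 -0.14391552]
305 [(170, [0.629, 0.062, 0.175]), (173, [0.623, 0.062, 0.164]), (176, [0.615, 0.062, 0.162]), (179, [0.606, 0.062, 0.16]), (182, [0.6, 0.062, 0.145]), (185, [0.584, 0.062, 0.184]), (188, [0.575, 0.062, 0.186]), (191, [0.568, 0.062, 0.18]), (194, [0.572, 0.063, 0.101])]
312 [(170, [0.63, 0.042, 0.17]), (173, [0.623, 0.042, 0.161]), (176, [0.614, 0.042, 0.163]), (179, [0.605, 0.042, 0.163]), (182, [0.602, 0.042, 0.136]), (185, [0.584, 0.042, 0.185]), (188, [0.574, 0.043, 0.192]), (191, [0.567, 0.043, 0.181]), (194, [0.571, 0.042, 0.102])]
318 [(170, [nan, nan, nan]), (173, [0.623, 0.024, 0.16]), (176, [0.615, 0.024, 0.158]), (179, [0.606, 0.025, 0.159]), (182, [0.601, 0.024, 0.138]), (185, [0.583, 0.026, 0.187]), (188, [0.575, 0.026, 0.184]), (191, [0.58, 0.024, 0.105]), (194, [0.571, 0.024, 0.103])]
```

View pics/wrist4.png

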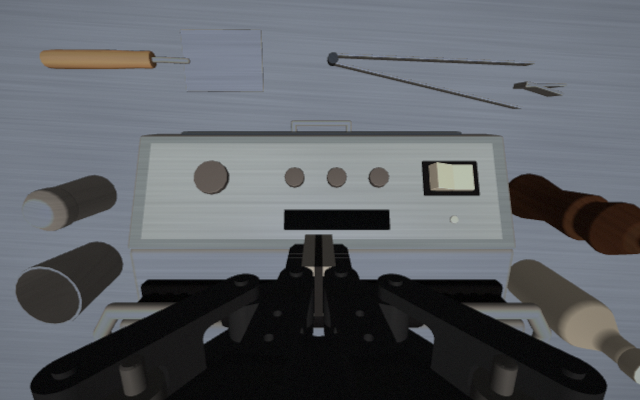

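View pics/top4.png

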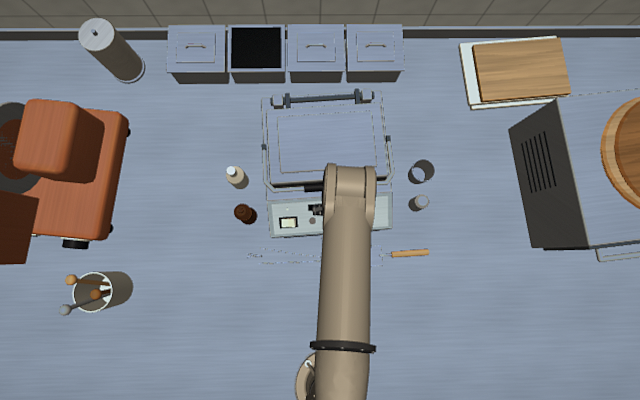

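Run:
```python
from h import *
c=load("wrist4.npz");X=pts(c);g=cv2.cvtColor(c["color"],cv2.COLOR_RGB2GRAY)
for u in (310,328): print("tip",u,[(v,X[v,u].round(4).tolist()) for v in range(232,262,4)])
for q in [(45,375),(60,365),(600,375),(580,365),(240,282),(395,282),(500,372),(130,372)]: print(q,X[q[1],q[0]].round(3))
sel=[X[v,u] for (u0,u1,v0,v1) in [(150,180,150,235),(240,275,150,200),(398,415,150,235)] for u in range(u0,u1) for v in range(v0,v1)]
S=np.array(sel);S=S[np.isfinite(S).all(1)]
for _ in range(4):
    m=S.mean(0);n=np.linalg.svd(S-m)[2][2]; n*=np.sign(n[2]); r=(S-m)@n; S=S[abs(r)<2*np.std(r)]
print("n",n.round(3),m.round(4),np.std(r))
o=-c["R"].T@c["t"]
def onplane(u,v,off):
    d=c["R"].T@np.linalg.inv(c["mtx"])@[u,v,1]; return o+d*((m+n*off-o)@n)/(d@n)
mask=np.zeros_like(g);mask[155:200,185:395]=(g[155:200,185:395]<110)*255
print(g[177,340],g[177,316])
N,l,st,ce=cv2.connectedComponentsWithStats(mask)
for i in range(1,N):
    if st[i,4]>100: print(ce[i].round(1),st[i],onplane(*ce[i],.008).round(4),"depth",X[int(ce[i][1]),int(ce[i][0])].round(4))
mk=np.zeros_like(g);mk[150:205,415:485]=(g[150:205,415:485]<50)*255
ys,xs=np.where(mk);print("rocker frame",xs.min(),xs.max(),ys.min(),ys.max(),onplane((xs.min()+xs.max())/2,(ys.min()+ys.max())/2,.002).round(4))
for u in (432,436,442,450,460,470): print(u,X[177,u].round(4),"above face",((X[177,u]-m)@n).round(4))
b=(c["color"].astype(int));print("mill cells",X[205,540].round(3),X[230,610].round(3))
cv2.imwrite("pics/rock4.png",cv2.resize(c["color"][145:210,405:495,::-1],None,fx=7,fy=7,interpolation=cv2.INTER_CUBIC))
```

```text
tip 310 [(232, [0.5469, -0.0193, 0.1006]), (236, [0.494, -0.0183, 0.2416]), (240, [0.4944, -0.0181, 0.2457]), (244, [0.4943, -0.018, 0.2506]), (248, [0.4945, -0.0179, 0.2542]), (252, [0.4942, -0.0178, 0.259]), (256, [0.4943, -0.0177, 0.2627]), (260, [0.4943, -0.0176, 0.2663])]
tip 328 [(232, [0.5465, -0.0017, 0.0991]), (236, [0.4935, -0.0097, 0.2417]), (240, [0.4937, -0.0098, 0.2461]), (244, [0.4935, -0.01, 0.2513]), (248, [0.4935, -0.0101, 0.2555]), (252, [0.4932, -0.0103, 0.2603]), (256, [0.4941, -0.0103, 0.2622]), (260, [0.4932, -0.0105, 0.2678])]
(45, 375) [ 0.496 -0.073  0.324]
(60, 365) [ 0.494 -0.07   0.324]
(600, 375) [0.489 0.046 0.324]
(580, 365) [0.488 0.043 0.322]
(240, 282) [ 0.493 -0.04   0.287]
(395, 282) [0.49  0.011 0.287]
(500, 372) [0.493 0.027 0.32 ]
(130, 372) [ 0.496 -0.056  0.322]
n [-0.43  -0.025  0.903] [ 0.5091 -0.0789  0.0803] 0.0005438230826690357
91 157
[211.2 177.1] [194 161  35  34 923] [ 0.5014 -0.1193  0.0844] depth [ 0.5016 -0.1199  0.0831]
[294.3 177.1] [285 167  20  21 314] [ 0.4966 -0.0377  0.0844] depth [ 0.4969 -0.0381  0.083 ]
[336.1 177. ] [327 167  20  21 318] [0.4942 0.0033 0.0844] depth [0.4933 0.0031 0.0838]
[378.1 177.1] [368 167  21  21 319] [0.4919 0.0445 0.0844] depth [0.492  0.0446 0.0834]
rocker frame 422 478 162 194 [0.4897 0.1177 0.0787]
432 [0.4892 0.0983 0.0819] above face 0.0056
436 [0.4879 0.0997 0.0882] above face 0.0118
442 [0.4876 0.1057 0.0878] above face 0.0114
450 [0.4878 0.1151 0.0842] above face 0.0078
460 [0.4875 0.1256 0.0827] above face 0.0064
470 [0.4868 0.1353 0.083 ] above face 0.0067
mill cells [0.518 0.233 0.056] [0.516 0.233 0.138]
```

View pics/rock4.png

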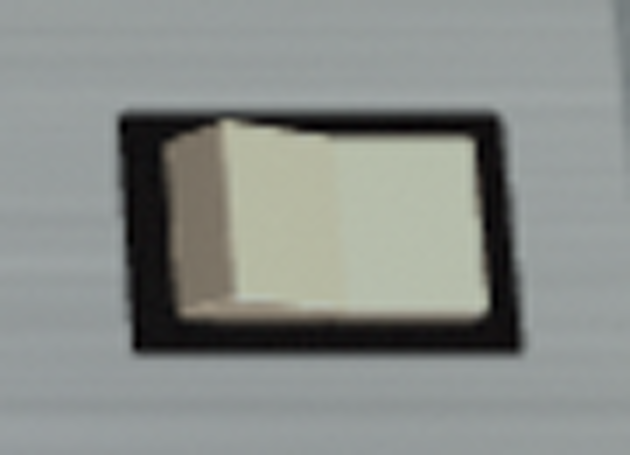

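Shut is confirmed: sleeve top 0.187 and the plate level at 0.16. Measured positions are rocker pivot ≈(0.4895,0.117), middle key ≈(0.495,0.003) and start key ≈(0.502,-0.1195), with tops at 0.0845. I'll move above the rocker's raised end, keeping the tip's uphill edge near its centre line.

Call:
play_rows(plan=[[0.003,0.03,0,0],[0.006,0.06,0,0],[0.009,0.09,0.02,0],[0.011,0.116,0.05,0],[0.011,0.116,0.08,0]])

```text
clock: 12.42
ee_pos: [0.4888, 0.1051, 0.1203]
eef_rot: [-0.099, 3.139, 0.003]
wrist_force: [0.4, -1.0, 0.1]
gripper_width: 0.0002
```

Call:
play_rows(plan=[[0,0,0.015,0],[0,0,0.03,0],[0,0,0.04,0],[0,0,0.044,0],[0,0,0.044,0]])

```text
clock: 13.05
ee_pos: [0.4885, 0.1012, 0.0774]
eef_rot: [-0.089, 3.14, 0.0]
wrist_force: [0.2, -0.1, 0.1]
gripper_width: -0.0001
```

Run:
```python
from workcell import status, eyes
import cv2,numpy as np
from h import *
c=eyes.read_camera("wrist"); np.savez("wrist5.npz",**c); X=pts(c);o=status.get_obs();print(o["ee_pos"],o["eef_rot"],o["wrist_force"])
cv2.imwrite("pics/wrist5.png",c["color"][:,:,::-1])
for u in (310,328): print("tip",u,[(v,X[v,u].round(4).tolist()) for v in range(228,262,4)])
```

```text
[0.4887469  0.10130655 0.07765815] [-8.95403969e-02  3.13921446e+00  4.98653112e-04] [-0.38094583 -0.1925955   0.48514806]
tip 310 [(228, [0.4872, 0.0965, 0.0795]), (232, [0.4896, 0.0966, 0.0801]), (236, [0.4769, 0.0969, 0.1179]), (240, [0.4772, 0.0971, 0.1222]), (244, [0.4772, 0.0972, 0.1267]), (248, [0.4769, 0.0973, 0.1316]), (252, [0.4771, 0.0974, 0.1353]), (256, [0.4772, 0.0975, 0.139]), (260, [0.4769, 0.0976, 0.1432])]
tip 328 [(228, [0.4842, 0.1071, 0.0859]), (232, [0.4866, 0.1072, 0.0862]), (236, [0.477, 0.1056, 0.1165]), (240, [0.4764, 0.1054, 0.123]), (244, [0.4766, 0.1053, 0.1271]), (248, [0.4765, 0.1051, 0.1317]), (252, [0.4768, 0.105, 0.135]), (256, [0.4769, 0.1049, 0.1387]), (260, [0.4767, 0.1048, 0.1427])]
```

View pics/wrist5.png

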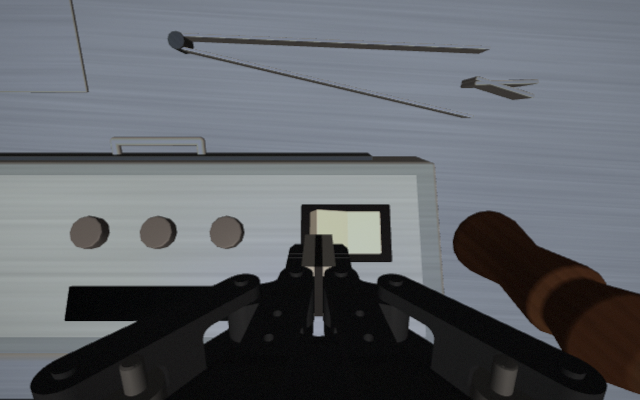

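Call:
play_rows(plan=[[0.003,0,0.006,0],[0.006,0,0.012,0],[0.006,0,0.016,0],[0.006,0,0.019,0],[0.006,0,0.022,0]])

```text
clock: 13.72
ee_pos: [0.483, 0.1003, 0.0555]
eef_rot: [-0.089, 3.139, -0.001]
wrist_force: [-0.5, -1.4, 2.8]
gripper_width: -0.0002
```

Call:
play_rows(plan=[[0,0,0.001,0],[0,0,0.002,0],[0,0,0.003,0],[0,0,0.004,0],[0,0,0.004,0]])

```text
clock: 14.35
ee_pos: [0.4821, 0.1012, 0.0511]
eef_rot: [0.09, -3.14, -0.0]
wrist_force: [-0.1, -0.7, 2.7]
gripper_width: 0.0001
```

Contact at 0.0555 as expected, and the rocker is moving. I continue to its stop.

Call:
play_rows(plan=[[0,0,0.001,0],[0,0,0.002,0],[0,0,0.003,0],[0,0,0.004,0],[0,0,0.004,0]])

```text
clock: 14.98
ee_pos: [0.4828, 0.1011, 0.0493]
eef_rot: [-0.09, 3.139, 0.002]
wrist_force: [-3.1, -2.2, 15.2]
gripper_width: 0.0002
```

Hit the stop (15 N). Lift and look.

Call:
play_rows(plan=[[0,0,-0.01,0],[0,0,-0.03,0],[-0.005,-0.03,-0.05,0],[-0.005,-0.06,-0.05,0],[-0.005,-0.09,-0.05,0]])

```text
clock: 15.6
ee_pos: [0.492, 0.0112, 0.097]
eef_rot: [0.091, -3.14, -0.001]
wrist_force: [-0.2, -0.2, -0.5]
gripper_width: 0.0002
```

Run:
```python
from workcell import status, eyes
import cv2,numpy as np
from h import *
c=eyes.read_camera("wrist"); np.savez("wrist6.npz",**c); X=pts(c);o=status.get_obs();print(o["ee_pos"],o["eef_rot"],o["wrist_force"])
cv2.imwrite("pics/wrist6.png",c["color"][:,:,::-1])
g=cv2.cvtColor(c["color"],cv2.COLOR_RGB2GRAY)
```

```text
[0.49193239 0.00494002 0.09709649] [ 0.08047198 -3.1399865   0.00600808] [-0.40961243 -4.11249262  0.01524122]
```

View pics/wrist6.png

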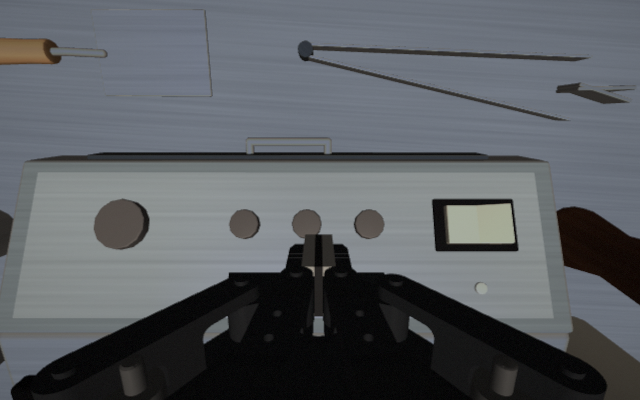

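Run:
```python
from workcell import status, eyes
from h import *
c=eyes.read_camera("wrist"); np.savez("wrist7.npz",**c); X=pts(c);o=status.get_obs();print(o["ee_pos"],o["wrist_force"])
g=cv2.cvtColor(c["color"],cv2.COLOR_RGB2GRAY)
S=np.array([X[v,u] for (u0,u1,v0,v1) in [(45,85,180,300),(165,215,180,240),(400,425,190,300)] for u in range(u0,u1) for v in range(v0,v1)])
S=S[np.isfinite(S).all(1)]
for _ in range(5):
    m=S.mean(0);n=np.linalg.svd(S-m,full_matrices=False)[2][2]; n*=np.sign(n[2]); r=(S-m)@n; S=S[abs(r)<2*np.std(r)]
print("n",n.round(3),np.std(r))
oo=-c["R"].T@c["t"]
def onplane(u,v,off):
    d=c["R"].T@np.linalg.inv(c["mtx"])@[u,v,1]; return oo+d*((m+n*off-oo)@n)/(d@n)
for u in range(436,520,8): print(u,X[222,u].round(4),((X[222,u]-m)@n).round(4))
for r in [(90,155),(225,265),(350,390)]:
    mask=np.zeros_like(g);mask[195:255,r[0]:r[1]]=(g[195:255,r[0]:r[1]]<105)*255
    cs,_=cv2.findContours(mask,cv2.RETR_EXTERNAL,cv2.CHAIN_APPROX_NONE);k=max(cs,key=cv2.contourArea);(u,v),rad=cv2.minEnclosingCircle(k);print((round(u,1),round(v,1)),round(rad,1),onplane(u,v,.008).round(4))
```

```text
[0.49183385 0.0070741  0.09700065] [-0.57085992 -0.88928154 -0.08606305]
n [-0.43  -0.025  0.903] 0.0005083010351442284
436 [0.4901 0.086  0.0764] 0.0005
444 [0.4894 0.0909 0.0777] 0.0019
452 [0.489  0.0961 0.0781] 0.0023
460 [0.4876 0.0997 0.0816] 0.0059
468 [0.4875 0.1053 0.081 ] 0.0054
476 [0.4871 0.1104 0.0815] 0.0059
484 [0.4867 0.1155 0.0818] 0.0062
492 [0.486  0.12   0.0832] 0.0076
500 [0.4854 0.1246 0.0841] 0.0086
508 [0.4847 0.1289 0.0856] 0.0101
516 [0.4838 0.1327 0.0875] 0.0122
(130.5, 224.5) 27.6 [ 0.5002 -0.119   0.0838]
(253.3, 224.6) 15.2 [ 0.4959 -0.0376  0.084 ]
(377.4, 224.2) 15.2 [0.4912 0.0444 0.084 ]
```

The rocker is on: the right half is level at 6 mm and the left end up at 12 mm. The middle key, as the mean of its neighbours, is at about (0.494,0.0034). Now press it.

Call:
play_rows(plan=[[0.003,-0.002,0.01,0],[0.007,-0.004,0.02,0],[0.007,-0.004,0.03,0],[0.007,-0.004,0.037,0],[0.007,-0.004,0.041,0]])

```text
clock: 16.32
ee_pos: [0.4854, 0.0073, 0.0555]
eef_rot: [0.091, -3.14, 0.0]
wrist_force: [0.8, 0.1, 0.8]
gripper_width: -0.0004
```

Call:
play_rows(plan=[[0,0,0.001,0],[0,0,0.002,0],[0,0,0.003,0],[0,0,0.004,0],[0,0,0.005,0]])

```text
clock: 16.95
ee_pos: [0.4857, 0.007, 0.0512]
eef_rot: [-0.09, 3.14, 0.0]
wrist_force: [-0.6, 0.3, 0.3]
gripper_width: 0.0001
```

Call:
play_rows(plan=[[0,-0.004,0,0],[0,-0.004,0.001,0],[0,-0.004,0.002,0],[0,-0.004,0.003,0],[0,-0.004,0.003,0]])

```text
clock: 17.58
ee_pos: [0.4865, 0.0026, 0.0486]
eef_rot: [-0.09, 3.139, -0.001]
wrist_force: [0.2, -2.0, 3.7]
gripper_width: -0.0001
```

Call:
play_rows(plan=[[0,0,0.001,0],[0,0,0.002,0],[0,0,0.003,0],[0,0,0.004,0],[0,0,0.004,0]])

```text
clock: 18.2
ee_pos: [0.4868, 0.0032, 0.0447]
eef_rot: [-0.09, 3.138, 0.0]
wrist_force: [0.6, 0.2, 5.9]
gripper_width: -0.0002
```

Call:
play_rows(plan=[[0,0,0.001,0],[0,0,0.0015,0],[0,0,0.0015,0],[0,0,0.0015,0],[0,0,0.0015,0]])

```text
clock: 18.82
ee_pos: [0.487, 0.0032, 0.0444]
eef_rot: [-0.09, 3.138, 0.001]
wrist_force: [-1.2, -0.5, 12.6]
gripper_width: -0.0002
```

Middle key is on its stop (12.6 N). Lift, move along the row and press the start key.

Call:
play_rows(plan=[[0,0,-0.015,0],[0,0,-0.04,0],[0,-0.035,-0.05,0],[0,-0.08,-0.05,0],[0,-0.123,-0.05,0]])

```text
clock: 19.45
ee_pos: [0.492, -0.1199, 0.0923]
eef_rot: [0.092, -3.139, -0.002]
wrist_force: [0.9, -1.2, -0.5]
gripper_width: 0.0002
```

Call:
play_rows(plan=[[0,0,0.015,0],[0,0,0.03,0],[0,0,0.038,0],[0,0,0.04,0],[0,0,0.041,0]])

```text
clock: 20.08
ee_pos: [0.4931, -0.1191, 0.0517]
eef_rot: [-0.092, 3.14, 0.0]
wrist_force: [0.8, -1.1, -0.1]
gripper_width: -0.0
```

Run:
```python
from workcell import status, eyes
from h import *
c=eyes.read_camera("wrist"); np.savez("wrist8.npz",**c);o=status.get_obs();print(o["ee_pos"],o["wrist_force"])
cv2.imwrite("pics/wrist8.png",c["color"][:,:,::-1])
```

```text
[ 0.49320972 -0.11934887  0.05182694] [-0.04132933 -0.61814625 -0.05656705]
```

View pics/wrist8.png

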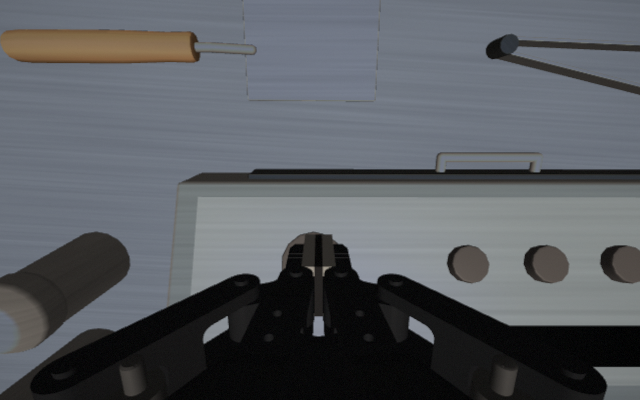

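The view shows the tip over the start key at (318,240) and the middle key at about (547,264) back out level with its neighbours. I press in small steps.

Call:
play_rows(plan=[[0,0,0.001,0],[0,0,0.002,0],[0,0,0.003,0],[0,0,0.004,0],[0,0,0.005,0]])

```text
clock: 20.75
ee_pos: [0.4939, -0.1199, 0.0473]
eef_rot: [-0.09, 3.138, -0.0]
wrist_force: [0.1, 0.3, 4.0]
gripper_width: -0.0
```

Call:
play_rows(plan=[[0,0,0.001,0],[0,0,0.002,0],[0,0,0.003,0],[0,0,0.003,0],[0,0,0.003,0]])

```text
clock: 21.38
ee_pos: [0.494, -0.12, 0.0446]
eef_rot: [-0.09, 3.138, -0.0]
wrist_force: [0.5, -0.0, 7.7]
gripper_width: 0.0004
```

Call:
play_rows(plan=[[0,0,0.001,0],[0,0,0.002,0],[0,0,0.002,0],[0,0,0.002,0],[0,0,0.002,0]])

```text
clock: 22.0
ee_pos: [0.4941, -0.12, 0.0442]
eef_rot: [-0.09, 3.137, 0.001]
wrist_force: [-3.2, 1.1, 18.0]
gripper_width: 0.0
```

Call:
play_rows(plan=[[0,0,-0.015,0],[0,0,-0.04,0],[0.02,0,-0.09,0],[0.05,0,-0.15,0],[0.08,0,-0.2,0]])

```text
clock: 22.62
ee_pos: [0.4114, -0.1243, 0.2422]
eef_rot: [0.09, -3.138, -0.0]
wrist_force: [1.0, 0.9, 0.7]
gripper_width: 0.0
```

Call:
play_rows(plan=[[0.02,0,0,0],[0.03,0,0,0],[0.03,0,0,0],[0.03,0,0,0],[0.03,0,0,0]])

```text
clock: 23.25
ee_pos: [0.3835, -0.1259, 0.2407]
eef_rot: [0.091, -3.139, 0.001]
wrist_force: [0.0, -0.0, -0.0]
gripper_width: -0.0001
```

Run:
```python
from workcell import status, eyes
from h import *
o=status.get_obs();print(o["ee_pos"],o["wrist_force"])
for n in("wrist","top"):
    c=eyes.read_camera(n); np.savez(f"{n}9.npz",**c);cv2.imwrite(f"pics/{n}9.png",c["color"][:,:,::-1])
```

```text
[ 0.38349271 -0.12589763  0.24072835] [ 2.05821667e-02 -4.13345133e-02 -7.19197614e-05]
```

View pics/wrist9.png

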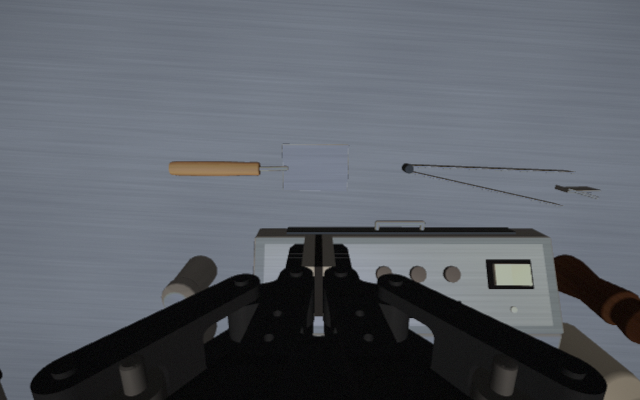

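View pics/top9.png

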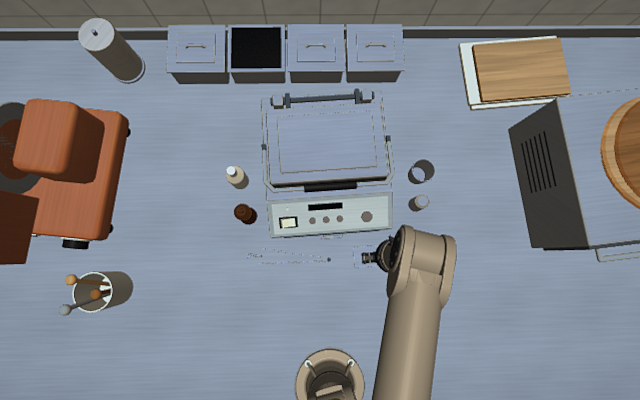

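Run:
```python
from h import *
c=load("top9.npz");X=pts(c);a=load("top0.npz")
for u in (312,330,350): print(u,[X[v,u].round(3).tolist() for v in (184,186,188)])
w=load("wrist9.npz");XW=pts(w)
for u in (492,500,508,516,524,530): print(u,XW[274,u].round(4))
# loose things: image difference outside grill and arm
d=cv2.absdiff(c["color"],a["color"]).max(2)
for n,(u0,u1,v0,v1) in dict(bottle=(222,248,162,190),mill=(230,258,200,226),beaker=(404,436,156,188),shaker=(406,432,192,214),tongs=(245,335,245,265)).items(): print(n,(d[v0:v1,u0:u1]>40).sum())
```

```text
312 [[0.587, 0.042, 0.184], [0.581, 0.043, 0.184], [0.574, 0.043, 0.191]]
330 [[0.586, -0.008, 0.187], [0.58, -0.008, 0.188], [0.574, -0.008, 0.187]]
350 [[0.584, -0.064, 0.191], [0.579, -0.065, 0.185], [0.575, -0.065, 0.175]]
492 [0.4905 0.0963 0.0786]
500 [0.4876 0.1029 0.0833]
508 [0.4873 0.1132 0.0826]
516 [0.4868 0.1229 0.0826]
524 [0.4843 0.1298 0.0863]
530 [nan nan nan]
bottle 0
mill 0
beaker 0
shaker 0
tongs 0
```

```bash
python3 -c "
from workcell import workorder
print(workorder.hand_in())"
```

```text
the job is handed in; nothing more can be done
None
```

I pushed the top plate shut slowly along its arc (about 0.2 rad/s, about 18 N at the stop). I then switched the rocker on, pressed the middle small key and last the start key, each to its stop. The arm then backed clear and I handed the job in at about 23 s. The hand-in gives no verdict.

**Last checks:**
- **Plate:** it is shut. The sleeve top is at z ≈ 0.187, as expected.
- **Rocker:** it is on. Its right half is level and its left end up.
- **Keys:** the middle key was back out in the later views. I did not measure the start key after letting it go; in the last overhead picture it looks normal.
- **Loose things:** the bottle, mill, beaker, shaker and tongs show no change from the first overhead picture. The scraper was checked only by eye.
- **Robot:** the wrist force reads zero, and the arm touches nothing.

**What disagreed:** the real finger ends sit about 34 mm short of the reported TCP. Because of that, my first two tries at the handle met nothing; the force stayed near zero and nothing moved. I found the offset in the wrist image, confirmed it by contact, and used it for every press.

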